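# Shut the bowl carrier's gate and drop its latch bar into the keeper

## Task

Close the sliding gate of the steel bowl carrier and latch it: lift the latch bar over the keeper as the gate goes home, and let the bar's tooth drop fully into the notch, so that the bar lies level again. Feel for the notch gently, without ramming or pressing hard on the keeper, leave the things standing round the carrier alone, and let go at the end.

Things in the scene. Friction and masses are not known exactly. Their poses are not given: they have to be found in the camera images.
- carrier: Fixed open-fronted crate of stainless sheet, 210 x 230 mm, 94 mm high, with a stack of white pulp bowls in it. Origin: centre of its underside on the table; x points to its back, y along its front towards the side to which the gate opens, z up. A rail runs along y under the gate at x = -98 mm, to y = 230 mm.
- gate (a joint): Sliding gate in the carrier's front (steel panel 210 mm long, top at z = 92 mm), in m along the carrier's y. It runs from -0.024 to 0.118; larger is more open. Closing means moving towards the carrier's -y. It is latched somewhere between -0.019 and 0.019, depending on where the strike was fixed. It slides against about 1 N of friction and stays where it is left.
- latch_bar (a joint): Angle of the dark steel latch bar, rad: 0 is level (lower stop), larger is lifted, to 0.6. The bar (10 mm thick, 16 mm high, about 0.35 kg) is pivoted on the gate's outside and falls by its weight. Pivot: carrier x -115, y 50 + gate, z 80 mm; the bar runs 210 mm to -y from it. At 0.08 the tooth's foot is at the height of the keeper's top; below 0.02 it is fully down.
- handle (a point): Centre of the bar's T handle: a round rod 13 mm thick, 60 mm long, lying along the carrier's x, on a 10 mm neck that rises from the bar 120 mm from the pivot. With the bar level the rod's centre is 132 mm above the table (44 mm above the bar's top). Gate and bar move with it. Axes of the bar: x along the rod, y back along the bar to the pivot.
- tooth (a point): Middle of the foot of the tooth under the bar's free end, 200 mm from the pivot. The tooth is 12 mm wide along the bar, 10 mm thick and reaches 20 mm below the bar; its foot is 52 mm above the table with the bar level. Same axes as the handle.
- keeper: Fixed keeper bracket at the carrier's -y front corner, same axes as the carrier; origin on the table under the bar, at carrier x = -115 mm, y = -150 mm. It carries a grey metal strike block, screwed fast in slots: the centre of the strike's notch lies anywhere within 16 mm of this origin in y, and that is not measured.
- keeper_top (a point): Point 68 mm above the keeper's origin, at the height of the strike's flat top. The strike is 24 mm thick and has one square notch, 16 mm wide along y, 22 mm deep. From the notch's centre its top runs in y from -48 to -8 mm (rear land) and from 8 to 44 mm (front land, on the gate's side, with a square face, no ramp).
- bench_scraper: Bench scraper lying flat, 89 x 124 x 18 mm, in front of the carrier's left end; origin under its centre. Not to be moved.
- seasoning_box: Seasoning box, 115 x 152 mm, 68 mm high, standing left of the carrier, behind the rail; origin under its centre. Not to be moved.
- measuring_spoon: Measuring spoon lying flat, 132 mm long, 16 mm high, right of the carrier, behind the keeper; origin under its centre. Not to be moved.

How it is judged:
By the outcome, as a careful person would: the job done as asked, in the order asked, and still so for the second after the job is handed in, with the robot touching nothing.
It also fails if it takes over 45 s, if anything falls off the work surface, if the arm or the gripper's body presses on something with over 40 N, if the wrist force passes 120 N, or if a joint passes its speed limit or range.

## Robot

A 6-joint arm with a two-finger parallel gripper is mounted at the origin on a cart in front of the work surface, level with it; the furniture and walls round the work are solid. World frame = base frame: x ahead of the robot, y to its left, z up, the work surface at z = 0. Lengths are in mm, angles in rad, forces in N, time in s.
With the tool pointing down it reaches from about 300 to 950 mm from the base axis. Payload 3.1 kg.
Tool frame: the origin (TCP) lies on the centre line of the jaws, within the pads' length; the fingertips stand 19 mm ahead of it and the grasp point (between the pads) is the TCP (nose_length is the distance from the TCP to the fingertips, in mm); z points along the fingers, y is the line along which they close (so a half turn about z gives the same grasp; the last joint's range is limited). The gripper opens to 85 mm and grips with 20 to 120 N. Pads are 22 mm wide; open, the fingers measure 114 mm over their backs; the gripper's body (76 mm by 85 mm) begins 54 mm behind the grasp point. The pads swing forward as they close: fully open they stand 13 mm farther back than shut.
Start: joints at [-1.307, 0.308, 1.634, -0, 1.2, -0.07], TCP at [204.746, -590.518, 250.272] pointing down, gripper open.
Joint ranges: [-3.06, 3.06], [-0.79, 1.96], [0.05, 2.63], [-1.19, 4.34], [0.05, 2.64], [-2.94, 2.94]. Speed limits (rad/s): [2.79, 2.79, 3.14, 3.14, 3.14, 3.14].

## Interface

Orientations are given as a rotation vector (axis times angle).
In Python, from station import sense, read_camera, camera_info, close_job, nose_length gives the robot as it stands.
- The arm moves only by the tool apply_moves, never from a script. Its argument "moves" is one flat list of numbers, 7 for each row, row after row: the turn, a rotation vector about the tool's x, y, z in rad, then the shift along the tool's x, y, z in mm, then the opening in per cent of the stroke, from 0 (shut) to 100 (fully open). A call has 1 to 12 rows; each row is the pose to reach, as a shift and turn from the pose commanded when the call began, along the tool's axes at that moment; what a row does not reach only later rows make up. A row lasts 1/12 s, in which the tool goes at most 41.7 mm and 7.16 degrees, less where a joint would pass 70% of its speed; a pose out of reach is approached as far as the arm can. A call with a gripper value outside its range is refused whole. The fingers move at their own pace and stop on an object; "newtons" is the grip in N (left out, the last holds). Time passes only in rows, so rows that repeat a pose let the fingers close. It gives the time, the measured TCP pose, the force, the opening and the grip force at its end, in the units of the state.
- sense(): the state, without advancing time (a new reading comes with each control period).
- read_camera(name): name is "scene" or "side" or "wrist"; returns the picture (480x640x3 uint8, red, green, blue); there is no depth.
- camera_info(name): a dict with "vertical_fov" (degrees; the focal length in pixels is half the picture's height over the tangent of half this angle, whatever the lens; pixels are square), "cx", "cy" (the principal point, pixels), "rvec" (rotation vector, rad) and "tvec" (3), from world to camera coordinates, as OpenCV has them. Camera axes: x right, y down, z forward; pixel columns grow to the right and rows downward; lengths in mm; the calibration is good to about 2 mm. A picture is of the moment at which its call begins: read the wrist's pose just before it. camera_info takes no time and is no camera call; for the wrist camera it gives the pose at the moment of the call.
- close_job(): hands the job in; it is judged then, once.
The state is a dict: "time": time; "joints": joint angles; "joint_velocities": joint speeds; "effort": joint torques, N m; "tool_pos": TCP position; "tool_rot": TCP orientation; "wrist_force": force on the tool from outside, world axes, zero at the start; "wrist_torque": the same for the moment, N m; "width": finger opening in mm; "grip_force": force on a finger pad.
Only numpy, scipy, OpenCV 4.12 (cv2) and the standard library are available. Lean on these libraries where they do the work, as an engineer would, in place of code of your own. Each camera call takes 0.05 s, during which the arm holds its last target. There are 200 camera calls.

## Working session

There is one attempt and no reset: what is moved stays moved. The work goes in short steps, Python scripts to look and compute and a tool call to move; the robot and the scene stay as the last step left them, time stands still between calls to the robot, and variables do not carry over. Pictures are saved under pics/ and viewed, at most 10 in all, crops included, and the job is handed in when it is done.

Besides the shell and the picture viewer there is one more tool, called after ">>>" by a JSON object that holds its "method" and its "body", one argument or row to a line. apply_moves: Moves the arm, as the interface text tells. Its arguments: {"type":"object","properties":{"moves":{"type":"array"},"newtons":{"type":"number"}},"required":["moves"]}

```bash
mkdir -p pics; ls; python3 - <<'E'
from station import *
import cv2
for n in("scene","side"):
    cv2.imwrite(f"pics/{n}0.png",read_camera(n)[:,:,::-1]); print(n,camera_info(n))
s=sense();print({k:s[k] for k in("time","tool_pos","tool_rot","wrist_force","width")},nose_length() if callable(nose_length) else nose_length)
E
```

```text
pics
scene {'vertical_fov': 43.75255919530948, 'cx': 320.3917765096916, 'cy': 234.67533590625794, 'rvec': array([ 1.22416341, -1.84335563,  1.17604025]), 'tvec': array([251.35860567, 293.41244832, 940.1207518 ])}
side {'vertical_fov': 42.08057362545006, 'cx': 319.91537504885787, 'cy': 239.0736228985393, 'rvec': array([ 2.27888012, -0.21226504,  0.10844038]), 'tvec': array([-529.32616207,  161.84111248, 1202.68636878])}
{'time': 0.1, 'tool_pos': array([ 204.55428653, -589.83508676,  249.15361478]), 'tool_rot': array([-3.09588892e+00, -5.21571655e-01,  2.89410894e-04]), 'wrist_force': array([-0.47229139,  0.52975836,  0.62834757]), 'width': 85.49674274282623} 19.0
```

View pics/scene0.png

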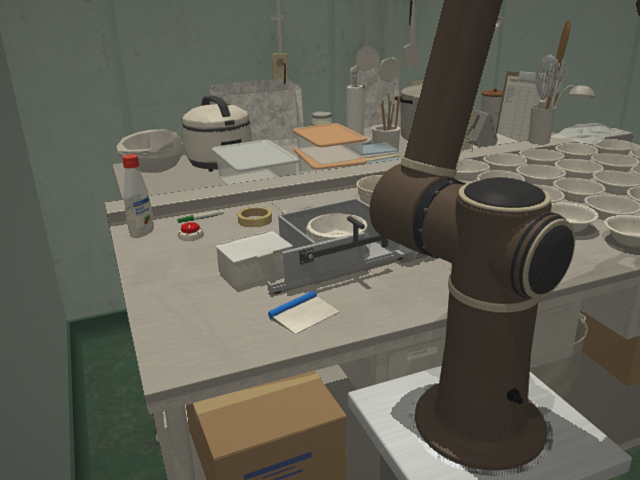

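View pics/side0.png

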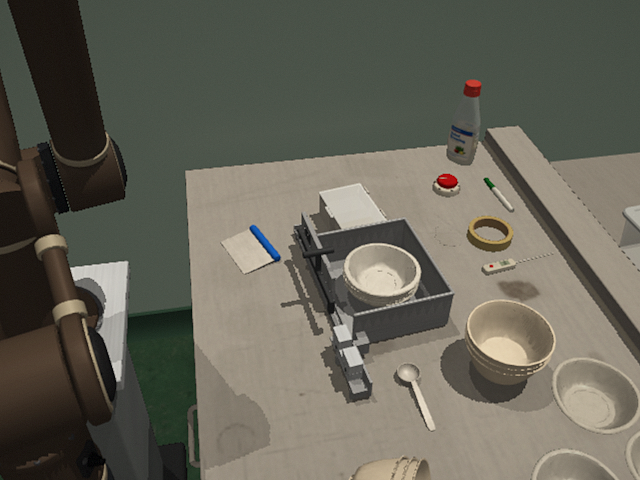

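The side view shows the carrier at about (370,280), the handle rod near (318,252) and the strike near (347,350) with its notch. In the scene view the handle is near (355,228). I'll enlarge both.

```bash
python3 - <<'E'
import cv2,numpy as np
a=cv2.imread("pics/scene0.png")[195:305,255:415]; b=cv2.imread("pics/side0.png")[205:405,270:470]
a=cv2.resize(a,None,fx=5,fy=5,interpolation=cv2.INTER_CUBIC);b=cv2.resize(b,None,fx=3,fy=3,interpolation=cv2.INTER_CUBIC)
cv2.imwrite("pics/a.png",a);cv2.imwrite("pics/b.png",b)
E
```

```text
(no output)
```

View pics/a.png

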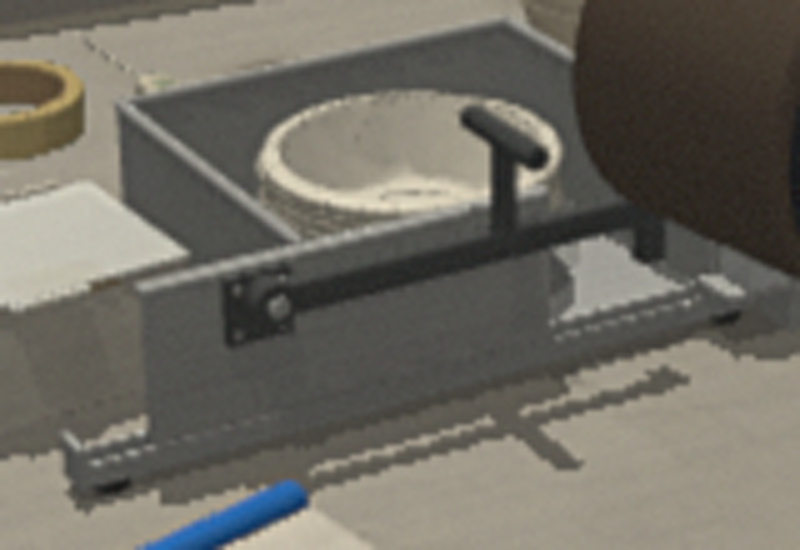

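View pics/b.png

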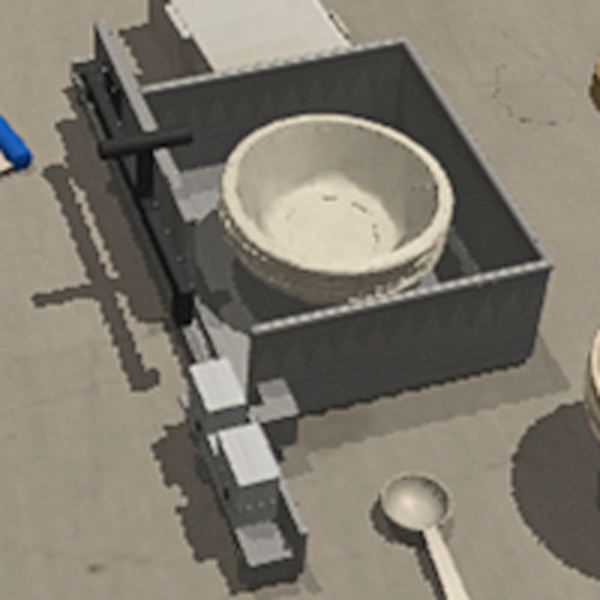

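The crops show the rod's ends at side (305,254)/(333,250) and its centre at scene (356,222). The strike lands lie at side (340..353,327..342) and (343..364,349..366), with the notch between them.

```bash
cat >h.py <<'E'
import numpy as np,cv2
from station import *
def cam(n):
    c=camera_info(n);f=240/np.tan(np.radians(c["vertical_fov"]/2));R=cv2.Rodrigues(c["rvec"])[0]
    return f,c["cx"],c["cy"],R,c["tvec"]
def ray(n,p,c=None):
    f,cx,cy,R,t=c or cam(n);d=R.T@np.array([(p[0]-cx)/f,(p[1]-cy)/f,1]);return -R.T@t,d/np.linalg.norm(d)
def onz(n,p,z,c=None):
    o,d=ray(n,p,c);return o+d*(z-o[2])/d[2]
def tri(r1,r2):
    A=[];b=[]
    for o,d in(r1,r2):
        M=np.eye(3)-np.outer(d,d);A.append(M);b.append(M@o)
    x=np.linalg.lstsq(np.vstack(A),np.hstack(b),rcond=None)[0]
    return x,[np.linalg.norm((np.eye(3)-np.outer(d,d))@(x-o)) for o,d in(r1,r2)]
E
python3 - <<'E'
from h import *
np.set_printoptions(precision=1,suppress=True)
S=lambda x,y:(270+x/3,205+y/3); C=lambda x,y:(255+x/5,195+y/5)
print("rod",tri(ray("side",S(146,142)),ray("scene",C(505,137))))
print("rod ends",tri(ray("side",S(108,147)),ray("scene",C(537,156))),tri(ray("side",S(186,136)),ray("scene",C(473,117))))
bl,br,fr=[onz("side",S(*p),94) for p in((403,42),(549,265),(250,330))]
print("corners",bl,br,fr,np.linalg.norm(bl-br),np.linalg.norm(br-fr))
for k,p in dict(f0=(209,366),f1=(226,406),r0=(237,429),r1=(260,483),n=(231,418)).items(): print(k,onz("side",S(*p),68))
print("back-left scene",onz("scene",C(120,105),94),onz("scene",C(505,22),94))
u=(br-bl);u/=np.linalg.norm(u);print("-y dir",u,np.degrees(np.arctan2(u[1],u[0])))
E
```

```text
rod (array([529.7, -33.6, 129.6]), [np.float64(1.4961835212057992), np.float64(1.4961835212052617)])
rod ends (array([504.5, -36.5, 130.6]), [np.float64(0.22292575506576298), np.float64(0.22292575506589324)]) (array([556.4, -30.7, 129. ]), [np.float64(2.5546381429600133), np.float64(2.5546381429600165)])
corners [731.7  72.7  94. ] [ 757.2 -150.6   94. ] [ 565.7 -169.3   94. ] 224.81177304912742 192.4498895831892
f0 [ 541.6 -170.1   68. ]
f1 [ 544.9 -201.7   68. ]
r0 [ 547.4 -219.5   68. ]
r1 [ 551.5 -259.2   68. ]
n [ 545.8 -210.9   68. ]
back-left scene [727.5  86.7  94. ] [ 751.1 -136.1   94. ]
-y dir [ 0.1 -1.   0. ] -83.47812771670866
```

```bash
cat >>h.py <<'E'
from scipy.spatial.transform import Rotation as Ro
np.set_printoptions(precision=1,suppress=True)
def rel(target,yaw=None):
    s=sense();R=Ro.from_rotvec(s["tool_rot"])
    t=None
    if yaw is not None:
        c,q=np.cos(np.radians(yaw)),np.sin(np.radians(yaw))
        G=Ro.from_matrix(np.array([[c,q,0],[q,-c,0],[0,0,-1.]]))
        t=(R.inv()*G).as_rotvec().round(3)
    print("shift",R.inv().apply(np.array(target)-s["tool_pos"]),"turn",t,"F",s["wrist_force"],"pos",s["tool_pos"],"time",s["time"])
E
python3 -c "
from h import *
rel([525,-50,240],6)"
```

```text
shift [ 479.6 -405.    10.1] turn [-0.   0.   0.2] F [-0.5  0.5  0.6] pos [ 204.6 -589.8  249.2] time 0.1
```

>>> {"method": "apply_moves", "body": {
  "moves": [0,0,0.05,12,-10,0,100,0,0,0.1,36,-30,1,100,0,0,0.15,66,-56,2,100,0,0,0.2,97,-82,3,100,0,0,0.229,128,-108,4,100,0,0,0.229,159,-134,5,100,0,0,0.229,190,-160,5,100,0,0,0.229,221,-186,6,100,0,0,0.229,252,-212,6,100,0,0,0.229,282,-238,7,100,0,0,0.229,312,-264,7,100,0,0,0.229,342,-289,8,100]
}}

```text
time: 1.1
tool_pos: [433.5, -203.4, 242.1]
tool_rot: [-3.137, -0.164, 0.0]
wrist_force: [0.4, -0.1, -0.2]
width: 85.3
grip_force: 0.0
```

```bash
python3 -c "
from h import *
rel([525,-50,240],6)"
```

```text
shift [ 107.1 -143.     2.1] turn [-0.  0.  0.] F [ 0.4 -0.1 -0.2] pos [ 433.5 -203.4  242.1] time 1.1
```

>>> {"method": "apply_moves", "body": {
  "moves": [0,0,0,22,-29,0,100,0,0,0,43,-58,1,100,0,0,0,64,-86,1,100,0,0,0,82,-110,1,100,0,0,0,96,-129,2,100,0,0,0,104,-139,2,100,0,0,0,107,-143,2,100,0,0,0,107,-143,2,100]
}}

```text
time: 1.77
tool_pos: [524.6, -51.6, 239.9]
tool_rot: [3.137, 0.167, -0.001]
wrist_force: [0.5, -0.1, 0.8]
width: 85.4
grip_force: 0.0
```

```bash
python3 - <<'E'
from h import *
rel([530,-34,132],6)
c=camera_info("wrist");print(c)
cv2.imwrite("pics/w1.png",read_camera("wrist")[:,:,::-1])
E
```

```text
shift [  7.3 -17.  107.9] turn [0. 0. 0.] F [ 0.5 -0.1  0.8] pos [524.6 -51.6 239.9] time 1.7667
{'vertical_fov': 70.05029750942619, 'cx': 322.46522797252567, 'cy': 242.0006510283171, 'rvec': array([-2.1,  1.9,  0.3]), 'tvec': array([-106.8,  452.3,  532.1])}
```

View pics/w1.png

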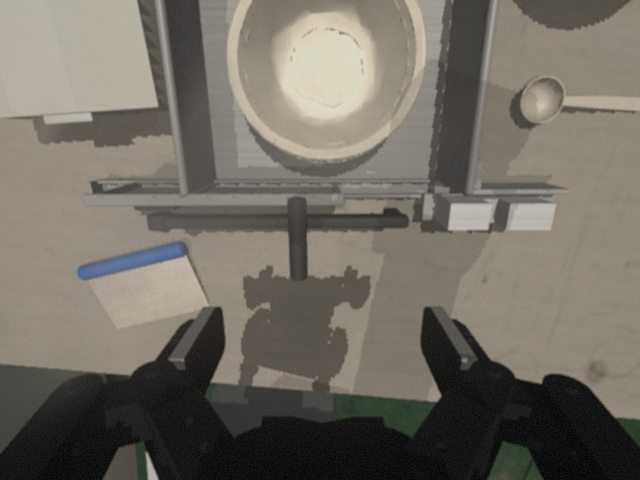

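The wrist view shows the rod vertical at x≈290–306, y≈198–279, the bar at row ≈220, and the strike's lands at about x 440–493 and 499–553.

```bash
python3 - <<'E'
from h import *
g=cv2.imread("pics/w1.png",0)
print(g[214:220,425:565].mean(0).astype(int).tolist())
print(g[250:270,280:320].mean(0).astype(int).tolist())
print(g[185:295,298].tolist())
cv2.imwrite("pics/w1c.png",cv2.resize(g[180:240,390:570],None,fx=4,fy=4,interpolation=cv2.INTER_CUBIC))
W=cam("wrist")
def car(p): return p
for n,p,z in(("rodc",(298,239),132),("rodTop",(298,198),132),("rodBot",(298,279),132)): print(n,onz("wrist",p,z,W))
E
```

```text
[127, 125, 127, 128, 131, 133, 122, 99, 83, 79, 78, 79, 80, 79, 83, 82, 82, 81, 81, 81, 79, 80, 79, 92, 132, 169, 182, 183, 181, 182, 181, 180, 181, 180, 181, 181, 182, 181, 181, 181, 179, 182, 182, 181, 181, 181, 181, 180, 180, 181, 179, 180, 181, 179, 180, 181, 180, 180, 180, 180, 182, 179, 180, 182, 176, 169, 159, 149, 123, 94, 82, 78, 76, 76, 77, 77, 77, 76, 76, 76, 75, 75, 96, 129, 151, 157, 155, 162, 172, 177, 182, 179, 179, 179, 178, 178, 179, 178, 180, 179, 179, 178, 179, 179, 178, 180, 179, 178, 178, 179, 179, 178, 179, 179, 178, 179, 178, 179, 179, 179, 179, 179, 178, 178, 178, 179, 179, 172, 158, 141, 136, 138, 136, 137, 139, 138, 138, 138, 138, 138]
[141, 141, 141, 141, 142, 142, 142, 142, 133, 101, 68, 57, 60, 64, 67, 68, 69, 70, 70, 69, 65, 64, 61, 59, 54, 52, 66, 104, 134, 142, 141, 141, 141, 142, 141, 142, 142, 142, 142, 141]
[109, 113, 105, 96, 95, 95, 97, 89, 101, 111, 119, 103, 84, 71, 68, 75, 79, 77, 77, 74, 73, 70, 76, 72, 73, 71, 70, 69, 72, 67, 69, 68, 66, 68, 70, 70, 64, 72, 64, 66, 64, 66, 66, 68, 67, 69, 68, 65, 64, 60, 62, 66, 67, 62, 65, 61, 64, 62, 62, 69, 66, 69, 70, 66, 74, 67, 67, 74, 71, 73, 71, 71, 67, 71, 69, 69, 68, 72, 68, 72, 74, 70, 68, 67, 71, 69, 70, 66, 70, 75, 69, 68, 69, 72, 66, 72, 80, 86, 88, 87, 87, 88, 85, 86, 87, 85, 86, 87, 88, 85]
rodc [528.4 -34.9 132. ]
rodTop [557.7 -32.5 132. ]
rodBot [497.5 -37.4 132. ]
```

View pics/w1c.png

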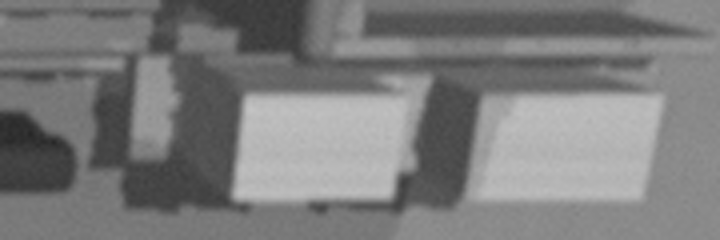

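```bash
python3 - <<'E'
from h import *
W=cam("wrist")
P=[onz("wrist",(c,217),68,W) for c in(448.5,490.5,507.3,552.5)]
u=np.array([np.sin(np.radians(5)),-np.cos(np.radians(5)),0]);r=onz("wrist",(298,239),132,W)
b=onz("wrist",(300,221),88,W)
for p in P+[b]: print(p,(p-r)@u, (p-r)@[-u[1],u[0],0])
rel([528.5,-35,131],5)
E
```

```text
[ 541.8 -163.3   68. ] 129.03047481520082 2.1351154560961945
[ 545.6 -200.3   68. ] 166.24950326419798 2.774388799996384
[ 547.2 -215.1   68. ] 181.1365191558241 3.0300879094660935
[ 551.4 -254.9   68. ] 221.18799174115264 3.7180112614374217
[529.8 -33.5  88. ] -1.326767483393497 1.5221162473988321
shift [  6.2 -16.9 108.9] turn [0. 0. 0.] F [ 0.7  0.8 -0.6] pos [524.2 -52.4 239.9] time 1.8167
```

>>> {"method": "apply_moves", "body": {
  "moves": [0,0,0,6,-17,15,60,0,0,0,6,-17,40,60,0,0,0,6,-17,65,60,0,0,0,6,-17,88,60,0,0,0,6,-17,102,60,0,0,0,6,-17,109,50,0,0,0,6,-17,109,30,0,0,0,6,-17,109,10,0,0,0,6,-17,109,5,0,0,0,6,-17,109,5,0,0,0,6,-17,109,5],
  "newtons": 30
}}

```text
time: 2.73
tool_pos: [529.1, -34.9, 132.2]
tool_rot: [3.137, 0.165, 0.001]
wrist_force: [-2.0, -2.1, -0.3]
width: 11.7
grip_force: 29.3
```

>>> {"method": "apply_moves", "body": {
  "moves": [0,0,0,0,0,-4,5,0,0,0,0,0,-10,5,0,0,0,0,0,-16,5,0,0,0,0,0,-20,5,0,0,0,0,0,-21,5,0,0,0,0,3,-21,5,0,0,0,0,10,-21,5,0,0,0,0,17,-21,5,0,0,0,0,23,-21,5,0,0,0,0,27,-21,5,0,0,0,0,29,-21,5,0,0,0,0,30,-21,5]
}}

```text
time: 3.73
tool_pos: [532.2, -65.0, 151.8]
tool_rot: [3.137, 0.164, 0.001]
wrist_force: [5.1, 0.6, -14.4]
width: 11.8
grip_force: 51.0
```

```bash
python3 - <<'E'
from h import *
rel([528.5,-35,131],5)
a=read_camera("side")[:,:,::-1][205:405,270:470]
cv2.imwrite("pics/s2.png",cv2.resize(a,None,fx=3,fy=3,interpolation=cv2.INTER_CUBIC))
E
```

```text
shift [ -0.6 -30.2  20.8] turn [ 0. -0.  0.] F [  5.1   0.6 -14.4] pos [532.2 -65.  151.8] time 3.7333
```

View pics/s2.png

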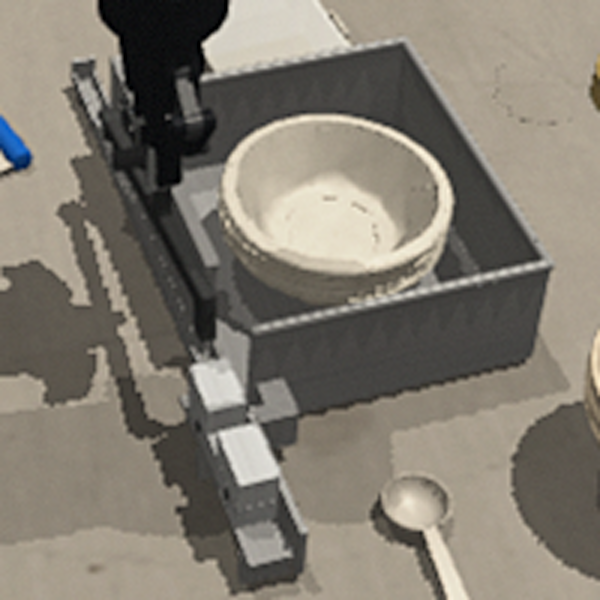

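The side view shows the bar lifted, with its free end about (205,340) and just short of the front land (215,365). The z force is higher than expected, because the rod is pinched against turning. I'll ease the grip and tilt the tool with the bar.

>>> {"method": "apply_moves", "body": {
  "moves": [-0.08,0,0,0,0,0,5,-0.16,0,0,0,0,0,5,-0.16,0,0,0,3,0,5,-0.16,0,0,0,9,0,5,-0.16,0,0,0,16,0,5,-0.16,0,0,0,23,0,5,-0.16,0,0,0,28,0,5,-0.16,0,0,0,32,0,5,-0.16,0,0,0,33,0,5,-0.16,0,0,0,33,0,5],
  "newtons": 20
}}

```text
time: 4.62
tool_pos: [535.8, -98.3, 152.7]
tool_rot: [2.977, 0.154, 0.014]
wrist_force: [1.4, -0.8, -1.6]
width: 11.5
grip_force: 28.9
```

```bash
python3 - <<'E'
from h import *
rel([528.5,-35,131],6)
E
```

```text
shift [ -0.8 -66.4  11.2] turn [ 0.2 -0.  -0. ] F [ 1.4 -0.8 -1.6] pos [535.8 -98.3 152.7] time 4.6167
```

>>> {"method": "apply_moves", "body": {
  "moves": [0.02,0,0,0,-0.3,2,5,0.04,0,0,0,-0.6,4,5,0.06,0,0,0,-1,6,5,0.08,0,0,0,-1.3,8,5,0.08,0,0,0,-1.4,9,5,0.08,0,0,0,-1.6,10,5,0.08,0,0,0,-1.6,10,5]
}}

```text
time: 5.2
tool_pos: [535.8, -97.7, 143.0]
tool_rot: [3.056, 0.161, 0.007]
wrist_force: [-0.0, -1.7, 2.1]
width: 11.8
grip_force: 29.2
```

>>> {"method": "apply_moves", "body": {
  "moves": [0,0,0,0,0,0.5,5,0,0,0,0,-0.1,1,5,0,0,0,0,-0.1,1,5]
}}

```text
time: 5.45
tool_pos: [535.9, -97.7, 142.8]
tool_rot: [3.056, 0.161, 0.007]
wrist_force: [-2.6, -2.2, 7.4]
width: 11.8
grip_force: 29.8
```

```bash
python3 - <<'E'
from h import *
rel([528.5,-35,131],6)
a=read_camera("side")[:,:,::-1][270:390,290:410]
cv2.imwrite("pics/s3.png",cv2.resize(a,None,fx=5,fy=5,interpolation=cv2.INTER_CUBIC))
E
```

```text
shift [ -0.7 -63.9   6.6] turn [ 0.1 -0.   0. ] F [-2.6 -2.2  7.4] pos [535.9 -97.7 142.8] time 5.45
```

View pics/s3.png

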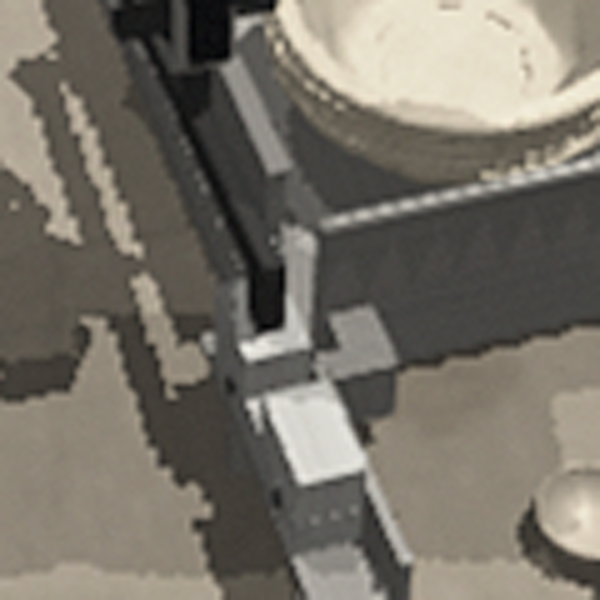

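The bar end, near (268,325), rests on the front land with part of the land still visible ahead of it. Contact reads about 7 N. I'll ease up, open slightly so the bar rests on its own weight, and then push gently with the rear finger.

>>> {"method": "apply_moves", "body": {
  "moves": [0,0,0,0,0,-1,5,0,0,0,0,0,-1,28,0.04,0,0,0,0,-1,28,0.08,0,0,0,0,-1,28,0.08,0,0,0,0,1,28,0.08,0,0,0,0,3,28,0.08,0,0,0,0,3,28]
}}

```text
time: 6.08
tool_pos: [534.6, -97.0, 137.1]
tool_rot: [-3.137, -0.164, 0.003]
wrist_force: [-0.8, -0.2, -0.6]
width: 23.8
grip_force: 0.0
```

```bash
python3 - <<'E'
from h import *
rel([528.5,-35,131],6)
E
```

```text
shift [  0.5 -62.2   6.2] turn [-0.  0.  0.] F [-0.8 -0.2 -0.6] pos [534.6 -97.  137.1] time 6.0833
```

>>> {"method": "apply_moves", "body": {
  "moves": [0,0,0,0,1.5,0,28,0,0,0,0,3,0,28,0,0,0,0,4.5,0,28,0,0,0,0,6,0,28,0,0,0,0,7.5,0,28,0,0,0,0,9,0,28,0,0,0,0,10.5,0,28,0,0,0,0,12,0,28,0,0,0,0,13.5,0,28,0,0,0,0,15,0,28,0,0,0,0,16.5,0,28,0,0,0,0,18,0,28]
}}

```text
time: 7.08
tool_pos: [537.4, -115.4, 138.2]
tool_rot: [-3.137, -0.164, -0.0]
wrist_force: [0.6, 2.1, 0.6]
width: 24.1
grip_force: 1.2
```

>>> {"method": "apply_moves", "body": {
  "moves": [0,0,0,0,1,0,28,0,0,0,0,2,0,28,0,0,0,0,3,0,28,0,0,0,0,4,0,28]
}}

```text
time: 7.42
tool_pos: [537.8, -119.3, 138.2]
tool_rot: [3.137, 0.164, 0.0]
wrist_force: [-0.2, 2.8, 0.0]
width: 24.1
grip_force: 1.2
```

>>> {"method": "apply_moves", "body": {
  "moves": [0,0,0,0,1,0,28,0,0,0,0,2,0,28,0,0,0,0,3,0,28]
}}

```text
time: 7.67
tool_pos: [538.1, -122.3, 138.2]
tool_rot: [3.137, 0.164, 0.0]
wrist_force: [0.6, 3.0, -0.6]
width: 23.8
grip_force: 1.2
```

>>> {"method": "apply_moves", "body": {
  "moves": [0,0,0,0,1,0,28,0,0,0,0,2,0,28]
}}

```text
time: 7.83
tool_pos: [538.2, -124.5, 138.1]
tool_rot: [3.137, 0.165, -0.0]
wrist_force: [-0.4, 0.1, -0.8]
width: 24.2
grip_force: 0.0
```

```bash
python3 - <<'E'
from h import *
rel([528.5,-35,131],6)
a=read_camera("side")[:,:,::-1][270:390,290:410]
cv2.imwrite("pics/s4.png",cv2.resize(a,None,fx=5,fy=5,interpolation=cv2.INTER_CUBIC))
E
```

```text
shift [ -0.3 -90.    7.1] turn [0. 0. 0.] F [-0.4  0.1 -0.8] pos [ 538.2 -124.5  138.1] time 7.8333
```

View pics/s4.png

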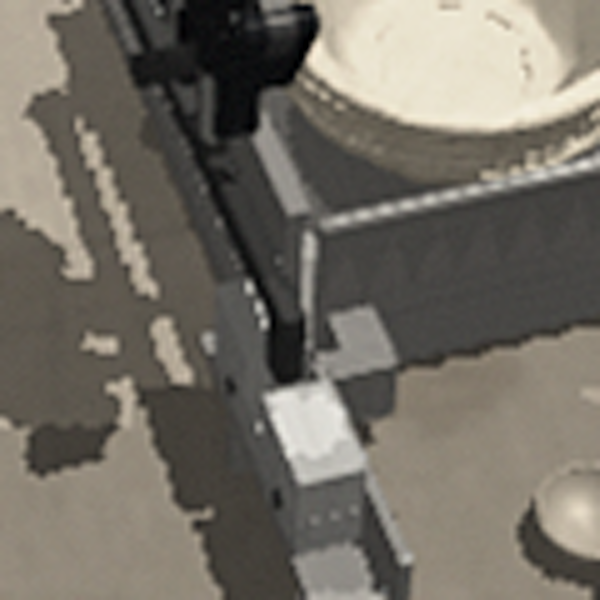

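The bar's end now sits at the notch, right against the rear land (285,375). Its tooth seems to have dropped, and the finger force is zero. I'll open, back off upward and check the height of the handle.

>>> {"method": "apply_moves", "body": {
  "moves": [0,0,0,0,0,0,60,0,0,0,0,0,0,60,0,0,0,0,0,0,60,0,0,0,0,0,-5,60,0,0,0,0,0,-20,60,0,0,0,0,0,-40,60,0,0,0,0,0,-65,60,0,0,0,-10,0,-85,60,0,0,0,-25,0,-100,60,0,0,0,-35,0,-110,60,0,0,0,-40,0,-110,60,0,0,0,-40,0,-110,60]
}}

```text
time: 8.88
tool_pos: [498.0, -128.6, 248.9]
tool_rot: [3.137, 0.164, 0.002]
wrist_force: [-0.9, -0.0, -0.8]
width: 51.4
grip_force: 0.0
```

```bash
python3 - <<'E'
from h import *
rel([528.5,-35,131],6)
print({k:camera_info("wrist")[k] for k in("rvec","tvec")})
w=read_camera("wrist")[:,:,::-1];cv2.imwrite("pics/w5.png",w)
s=read_camera("side")[:,:,::-1];cv2.imwrite("pics/side5.png",s)
a=cv2.resize(s[230:370,290:370],None,fx=4.2,fy=4.2,interpolation=cv2.INTER_CUBIC)
b=cv2.resize(w[100:330,150:600],None,fx=1,fy=1)
c=np.zeros((588,336+450,3),np.uint8);c[:,:336]=a;c[:230,336:]=b;cv2.imwrite("pics/c5.png",c)
E
```

```text
shift [ 39.9 -90.  117.9] turn [ 0. -0. -0.] F [-0.9 -0.  -0.8] pos [ 498.  -128.6  248.9] time 8.8833
{'rvec': array([-2.1,  1.9,  0.3]), 'tvec': array([-179.8,  417.9,  529.1])}
```

View pics/c5.png

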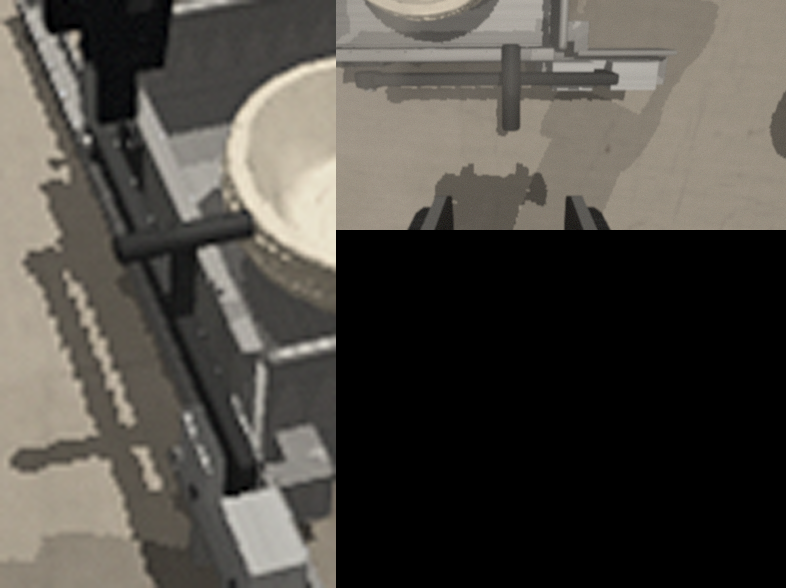

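```bash
python3 - <<'E'
from h import *
x=tri(ray("side",(333.8,286.2)),ray("wrist",(324.8,187)));print(x)
p=onz("wrist",(325,187),132);q=onz("side",(333.8,286.2),132);print(p,q, onz("side",(318.7,252.3),132))
u=np.array([np.sin(.1),-np.cos(.1),0]);print((p-[528.4,-34.9,132])@u)
E
```

```text
(array([ 539. , -125.9,  127.6]), [np.float64(0.22934041622567877), np.float64(0.22934041622593349)])
[ 539.9 -126.   132. ] [ 537.8 -130.   132. ] [528.3 -37.9 132. ]
91.8302630817895
```

```bash
python3 -c "
from station import *
print(close_job())"
```

```text
the job is handed in; nothing more can be done
None
```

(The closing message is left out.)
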